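# Hold a lamp's shutter flap on its balance point with a rod

## Robot

A 6-joint arm with a two-finger parallel gripper is mounted at the origin on the work surface. World frame = base frame: x ahead of the robot, y to its left, z up, the work surface at z = 0. Lengths are in m, angles in rad, forces in N, time in s.
With the tool pointing down it reaches from about 0.35 to 0.925 m from the base axis. Payload 6.4 kg.
Tool frame: the origin (TCP) lies on the centre line of the jaws, within the pads' length; the fingertips stand 25 mm ahead of it and the grasp point (between the pads) lies 6 mm ahead of it; z points along the fingers, y is the direction in which the jaws open and shut (so a half turn about z gives the same grasp; the last joint's range is limited). The gripper opens to 94 mm and grips with 3 to 60 N. Pads are 16 mm wide; open, the fingers measure 119 mm over their backs; the gripper's body (75 mm by 177 mm) begins 78 mm behind the grasp point.
Start: joints at [-1.491, 0.245, 1.558, -0, 1.339, -0.174], TCP at [0.163, -0.629, 0.23] pointing down, gripper open.
Joint ranges: [-3.13, 3.13], [-1.02, 2.26], [0.13, 2.54], [-0.95, 4.09], [0.21, 2.88], [-2.74, 2.74]. Speed limits (rad/s): [2.57, 2.57, 3.14, 3.14, 3.14, 3.14].

## Interface

Orientations are given as [roll, pitch, yaw] about the fixed x, y, z axes, in that order (R = Rz(yaw) Ry(pitch) Rx(roll)).
In Python, from bench import * gives the robot as it stands.
- The arm moves only by the tool move_arm, never from a script. Its argument "motion" is a list that holds one entry, the list of rows, each a list of 7 numbers: the turn, a rotation vector about the world's x, y, z in degrees, then the shift along the world's x, y, z in cm, then the gripper's target within -1 to 1 (fully open at 1, half-way at 0, shut at -1). In form: [[[wx, wy, wz, x, y, z, jaw], ...]]. A call has 1 to 20 rows; each row is the pose to reach, as a shift and turn from the pose measured when the call began; what a row does not reach only later rows make up. A row lasts 1/8 s, in which the tool goes at most 62.5 mm and 10.7 degrees, less where a joint would pass 70% of its speed; a pose out of reach is approached as far as the arm can. A call with a gripper value outside its range is refused whole. The fingers move at their own pace and stop on an object; "squeeze" is the grip in N (left out, the last holds). Time passes only in rows, so rows that repeat a pose let the fingers close. It gives the time, the measured TCP pose, the force and the opening at its end, in the units of the state.
- get_state(): the state, without advancing time (a new reading comes with each control period).
- get_image(name): name is "scene" or "top" or "wrist"; returns the picture (400x640x3 uint8, red, green, blue); there is no depth.
- camera_info(name): a dict with "fov_y" (degrees; the focal length in pixels is half the picture's height over the tangent of half this angle, whatever the lens; pixels are square), "cx", "cy" (the principal point, pixels), "R" (3x3) and "t" (3): a world point X has camera coordinates R X + t; the wrist camera has in their place "T_tool_cam" (4x4, takes a point from camera to tool coordinates, whose origin is the TCP and whose axes are the flange's). Camera axes: x right, y down, z forward; pixel columns grow to the right and rows downward; lengths in m; the calibration is good to about 2 mm. A picture is of the moment at which its call begins: read the wrist's pose just before it. camera_info takes no time and is no camera call.
- finish_job(): hands the job in, once; it reports no verdict.
The state is a dict: "time": time; "joint_positions": joint angles; "qd": joint speeds; "effort": joint torques, N m; "ee_pos": TCP position; "tool_rot": TCP orientation; "force": force on the tool from outside, world axes, zero at the start; "ft_torque": the same for the moment, N m; "grip_width": finger opening in m.
Only numpy, scipy, OpenCV 4.12 (cv2) and the standard library are available. Lean on these libraries where they do the work, as an engineer would, in place of code of your own. Each camera call takes 0.05 s, during which the arm holds its last target.

## Task

Take the red-handled rod from its wooden rest, put its bare steel end through the yellow eye of the shutter flap, and with the rod swing the flap up to its balance point, where it stands upright, never letting it go over to the far side. The job finishes while holding: keep the rod gripped and through the eye, so that it holds the flap still and upright. Keep the robot itself off the flap and its stand, and do not disturb the jar, the lens and the screwdriver.

Things in the scene. Friction and masses are not known exactly. Their poses are not given: they have to be found in the camera images.
- rod: Loose rod, 220 mm long, 0.12 kg. Origin on its axis at the middle of the red square handle (94 long, 18 x 18 mm section). x runs along the rod to the bare end, z up as it lies. Bare round steel shank, 9 mm diameter, from 46 mm to 172 mm along x, the last 7 mm tapering to 4 mm. It lies level in the rest, its axis 50 mm above the table; its bare end points to +y within about 0.5 rad (from the robot's right to its left, towards the stand)
- rod_tip (a point): The bare end of the rod, on its axis, 172 mm from the rod's origin along x
- rest: Fixed wooden rest for the rod, base 190 x 50 x 10 mm. Origin on the table below the middle of the rod's handle, x along the rod. Two notched uprights, 50 mm across and 8 mm thick, carry the rod at x = -40 mm (under the handle's rear end, notch 23 mm wide) and x = +105 mm (under the shank, notch 15 mm wide); their tops reach 54 mm. The handle is free between x = -36 and +47 mm; lift the rod straight up
- stand: Fixed aluminium stand of the flap: base 170 (x) x 160 (y) x 12 mm, origin under its centre on the table. Two bearing posts 114 mm high at y = +/-62 mm (14 mm thick), and two rubber-tipped stop posts 134 mm high at x = +/-75 mm, y = 0. The hinge line lies along the stand's y axis, 100 mm above the table. The stand is turned by up to 0.35 rad from the world axes
- hinge (a point): Middle of the flap's hinge line, 100 mm above the stand's origin; its y axis is the hinge line
- eye (a point): Centre of the yellow eye (ring) on the middle of the flap's free edge, 150 mm from the hinge line. Hole 20 mm diameter, ring 30 mm outside, 10 mm thick. It turns with the flap: its y axis is the axis of the hole, parallel to the hinge and always level, so that a level rod fits through it at every flap angle; its z axis points away from the hinge along the flap
- flap (a joint): Angle of the flap (black and blue plate 90 wide, 125 mm high, 5 mm thick, about 0.16 kg) in rad: 0 = upright, its balance point; -1.05 = resting on the near stop, leaning to the stand's -x (robot) side, as it starts; +1.05 = fallen on the far stop. The hinge is almost frictionless and the flap falls to one side or the other when nothing holds it
- grease: Bystander: small jar, 56 mm diameter, 70 mm high; origin under its centre; beyond the rod
- lens: Bystander: dark lens puck, 70 mm diameter, 38 mm high; origin under its centre; beyond the rod
- driver: Bystander: green-handled screwdriver lying on the table to the robot's left; origin under its middle
Things that resemble listed ones, but are neither listed nor needed, are in the scene too. What is shaped like the rod but black is not meant.

How it is judged:
On the way, in this order (a step that is already met when the one before it is completed fails the run):
1. the rod's bare end is through the eye (at least 6 mm past its centre) while the flap still leans well to the near side (x of eye in the frame of rod between 0.055 and 0.166 m and y of eye in the frame of rod between -0.012 and 0.012 m and z of eye in the frame of rod between -0.012 and 0.012 m and angle between the x axis of rod and the y axis of eye, either way round below 0.5 rad and value of joint flap below -0.5 rad), for 0.1 s.
2. the flap stands at its balance point with the rod through the eye (x of eye in the frame of rod between 0.055 and 0.166 m and y of eye in the frame of rod between -0.012 and 0.012 m and z of eye in the frame of rod between -0.012 and 0.012 m and angle between the x axis of rod and the y axis of eye, either way round below 0.5 rad and value of joint flap between -0.09 and 0.09 rad), for 0.3 s.
At the end, for the whole second after the job is handed in: Through the last second the gripped rod (over 2 N, handle over 180 mm up) passes through the eye, its end 6 mm or more past the centre; the flap is within 0.09 rad of upright, under 0.15 rad/s, not touched by the robot; jar, lens and screwdriver within 30 mm of their places (all of step 2 and velocity of joint flap between -0.15 and 0.15 rad/s and contact force between the fingers and rod above 2 N and linear speed of rod below 0.05 m/s and height (world z) of rod above 0.18 m and contact force between each of the fingers, the arm and stand below 0.5 N and distance of each of grease, lens, driver from where it was at the start of the episode below 0.03 m); the arm keeps its last pose, push and grip.
It fails at once if the flap goes over to the far side (more than 0.5 rad past upright) (value of joint flap above 0.5 rad).
It fails at once if the robot itself touches the flap or its stand (over 2 N) (contact force between any of the fingers, the arm and stand above 2 N).
It fails at once if the jar, the lens or the screwdriver is pushed more than 30 mm from its place (distance of any of grease, lens, driver from where it was at the start of the episode above 0.03 m).
It also fails if it takes over 51 s, if anything falls off the work surface, if the arm or the gripper's body presses on something with over 40 N, if the wrist force passes 120 N, or if a joint passes its speed limit or range.

## Working session

There is one attempt and no reset: what is moved stays moved. The work goes in short steps, Python scripts to look and compute and a tool call to move; the robot and the scene stay as the last step left them, time stands still between calls to the robot, and variables do not carry over. Pictures are saved under pics/ and viewed, and the job is handed in when it is done.

Besides the shell and the picture viewer there is one more tool, called after "Emit:" as name([rows], argument=value, ...), one row to a line, values as JSON. move_arm: Moves the arm, as the interface text tells. Its arguments: {"type":"object","properties":{"motion":{"type":"array","items":{"type":"array","items":{"type":"array","items":{"type":"number"}}}},"squeeze":{"type":"number"}},"required":["motion"]}

```bash
ls; mkdir -p pics; python3 - <<'E'
from bench import *
import cv2
for n in ["scene","top"]:
    im=get_image(n); cv2.imwrite(f"pics/{n}0.png",im[:,:,::-1]); print(n,camera_info(n))
print(get_state()); print(camera_info("wrist"))
E
```

```text
pics
scene {'fov_y': 51.956701047273086, 'cx': 317.1305377084483, 'cy': 200.93977265960748, 'R': array([[ 0.35125935,  0.93626246,  0.00542845],
       [ 0.63588971, -0.23430435, -0.73535417],
       [-0.68721259,  0.26175192, -0.67766126]]), 't': array([-0.19266037, -0.25800018,  1.79416398])}
top {'fov_y': 46.721067108224894, 'cx': 324.4923153550239, 'cy': 199.7840678456706, 'R': array([[-0.0146176 , -0.99968578,  0.02036357],
       [-0.98899727,  0.01145695, -0.14748945],
       [ 0.14720981, -0.02229546, -0.98885398]]), 't': array([-0.03309614,  0.61495511,  1.33876421])}
{'time': 0.1, 'joint_positions': array([-1.49114111e+00,  2.45766227e-01,  1.55887463e+00,  1.29922911e-05,
        1.33865509e+00, -1.74067123e-01]), 'qd': array([ 0.00131056, -0.00284968, -0.00164668, -0.00114501, -0.00050216,
       -0.00264014]), 'effort': array([-3.59402475e-04, -4.16917634e+01, -3.15523589e+01,  6.87283161e-02,
        3.10181617e-02, -5.00466911e-05]), 'ee_pos': array([ 0.1631463 , -0.62869353,  0.22945083]), 'tool_rot': array([-3.13991729e+00, -3.07440521e-04,  2.53719077e-01]), 'force': array([-0.35528391, -0.50998545,  0.40631778]), 'ft_torque': array([-0.04963097,  0.00723992,  0.00438023]), 'grip_width': 0.09401380796415873}
{'fov_y': 62.66948107975897, 'cx': 315.019392899386, 'cy': 201.47969939820192, 'T_tool_cam': array([[-6.21076905e-04, -9.64527496e-01, -2.63981672e-01,
         7.79711196e-02],
       [ 9.99998871e-01, -2.37852601e-04, -1.48366675e-03,
         1.72797168e-04],
       [ 1.36824865e-03, -2.63982296e-01,  9.64526555e-01,
        -1.54667966e-01],
       [ 0.00000000e+00,  0.00000000e+00,  0.00000000e+00,
         1.00000000e+00]])}
```

View pics/scene0.png

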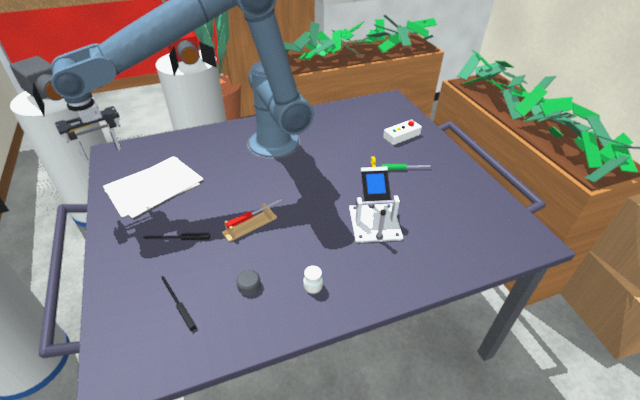

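View pics/top0.png

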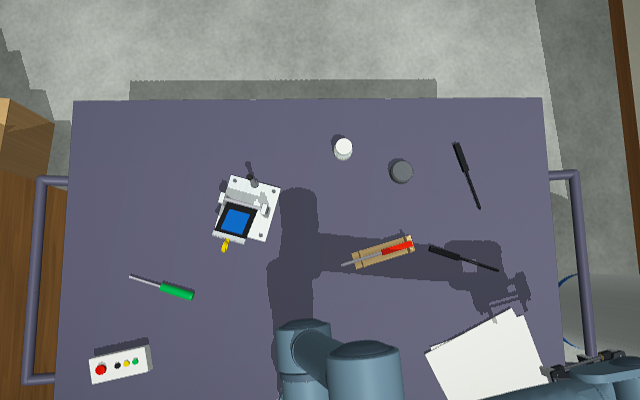

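The scene shows one red-handled rod in a wooden rest at top (398,247) / scene (240,218). The black look-alikes are at top (465,258) and (467,175). Only the red one fits: it has the rest, and its shank points to +y (image left). The flap's eye is at top (225,245). Next I'll enlarge the crops to confirm.

```bash
python3 - <<'E'
import cv2,numpy as np
a=cv2.imread("pics/top0.png");b=cv2.imread("pics/scene0.png")
r=lambda i,x,y,w,h:cv2.resize(i[y:y+h,x:x+w],(400,300),interpolation=cv2.INTER_CUBIC)
cv2.imwrite("pics/crops0.png",np.vstack([np.hstack([r(a,330,215,100,75),r(a,200,160,100,100*3//4+0)]),np.hstack([r(b,215,190,80,60),r(b,330,145,120,90)])]))
E
```

```text
(no output)
```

View pics/crops0.png

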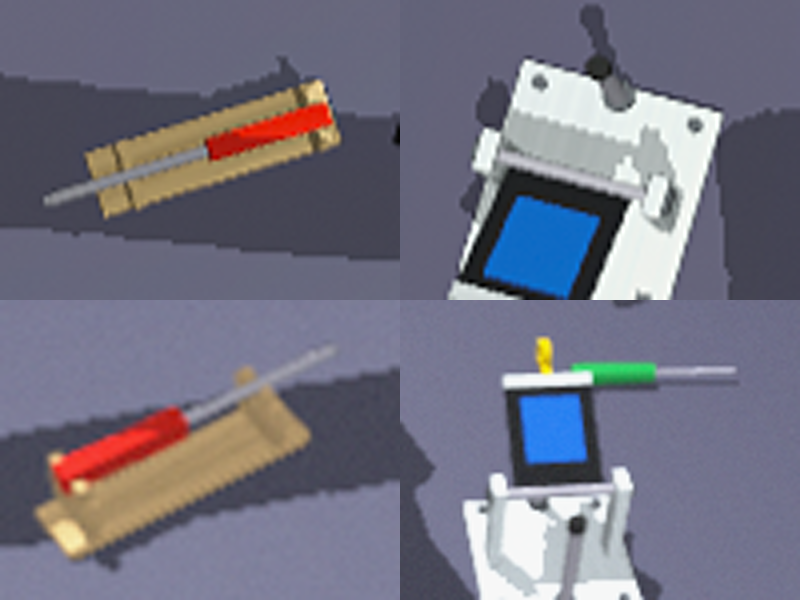

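```bash
cat > h.py <<'E'
import numpy as np,cv2
from bench import *
from scipy.spatial.transform import Rotation as Ro
def cam(n,st=None):
    c=camera_info(n); f=200/np.tan(np.radians(c['fov_y']/2))
    if n=='wrist':
        T=np.eye(4);T[:3,:3]=Ro.from_euler('xyz',st['tool_rot']).as_matrix();T[:3,3]=st['ee_pos']
        W=T@c['T_tool_cam']; R=W[:3,:3].T; t=-R@W[:3,3]
    else: R,t=np.array(c['R']),np.array(c['t'])
    return f,c['cx'],c['cy'],R,t
def ray(C,p):
    f,cx,cy,R,t=C
    d=R.T@np.array([(p[0]-cx)/f,(p[1]-cy)/f,1]); return -R.T@t,d/np.linalg.norm(d)
def onz(C,p,z):
    o,d=ray(C,p); return o+d*(z-o[2])/d[2]
def proj(C,X):
    f,cx,cy,R,t=C; q=R@np.asarray(X)+t; return np.array([f*q[0]/q[2]+cx,f*q[1]/q[2]+cy])
def tri(obs):
    A=np.zeros((3,3));b=np.zeros(3)
    for C,p in obs:
        o,d=ray(C,p);M=np.eye(3)-np.outer(d,d);A+=M;b+=M@o
    X=np.linalg.solve(A,b); return X,[proj(C,X)-p for C,p in obs]
def mask(im,col):
    h=cv2.cvtColor(im,cv2.COLOR_RGB2HSV)
    lo,hi={'yellow':((20,130,80),(35,255,255)),'blue':((100,150,80),(125,255,255)),'red':((0,150,80),(8,255,255))}[col]
    return cv2.inRange(h,lo,hi)
E
python3 - <<'E'
from h import *
T=cam('top');S=cam('scene')
a=cv2.imread("pics/top0.png")[:,:,::-1].copy();b=cv2.imread("pics/scene0.png")[:,:,::-1].copy()
tip=onz(T,(341.3,265),.05);rear=onz(T,(412.5,243.7),.055)
d=tip-rear;print('tip',tip,'rear',rear,np.hypot(*d[:2]),np.arctan2(d[1],d[0]))
print('tip tri',tri([(T,(341.3,265)),(S,(215+335/5,190+48/5))]))
for p in [(231.3,175),(280.5,188.8)]: print(onz(T,p,.012))
for n,im in (('t',a),('s',b)):
  for col in('yellow','blue','red'):
    m=mask(im,col);k,l,s,c=cv2.connectedComponentsWithStats(m)
    for i in range(1,k):
        if s[i,4]>8: print(n,col,s[i],c[i])
    if col=='blue':
        cs=max(cv2.findContours(m,0,2)[0],key=cv2.contourArea);print(cv2.approxPolyDP(cs,4,True)[:,0].tolist())
E
```

```text
tip [ 0.42062352 -0.08737195  0.05      ] rear [ 0.47956996 -0.29787115  0.055     ] 0.21859688416600892 1.8438343835635427
tip tri (array([ 0.42100308, -0.08634917,  0.04715638]), [array([-0.40607311, -0.11779467]), array([-3.50766793e-01,  1.70627208e-04])])
[0.69992289 0.24368659 0.012     ]
[0.6551697  0.09263052 0.012     ]
t yellow [221 238   9  14  71] [224.92957746 244.83098592]
t yellow [123 361   6   6  25] [125.64 363.24]
t blue [221 209  29  26 494] [234.95546559 221.42307692]
t blue [563 338  11   8  17] [567.11764706 341.76470588]
[[229, 209], [221, 229], [241, 234], [249, 214]]
t red [381 241  32  14 194] [396.62886598 247.41752577]
t red [ 95 365  11  10  80] [100.275  369.2875]
s yellow [371 157   4  10  37] [372.62162162 161.21621622]
s blue [365 173  21  21 389] [375.48843188 183.1748072 ]
s blue [ 75 221  11   6  26] [ 80.5        223.42307692]
s blue [  0 356  67  44 329] [ 37.97264438 382.6231003 ]
[[365, 175], [368, 193], [385, 193], [383, 173]]
s red [   0    0  163   63 5959] [65.76170498 26.77278067]
s red [212  21   7  41  98] [215.08163265  41.34693878]
s red [115  31  85  48 784] [155.74362245  59.26785714]
s red [409 122   5   4  15] [410.66666667 123.26666667]
s red [225 212  28  17 174] [238.87356322 219.59195402]
```

```bash
python3 - <<'E'
from h import *
T=cam('top');S=cam('scene')
print('eye',tri([(T,(224.93,244.83)),(S,(372.62,161.2))]))
# blue corners: top order: hinge-left(229,209), free-left(221,229), free-right(241,234), hinge-right(249,214); scene: x increases with +y
tp=[(229,209),(221,229),(241,234.5),(249.5,214)]; sc=[(385.5,193.5),(383,173.5),(365,175),(368,193.5)]
P=[]
for p,q in zip(tp,sc):
    X,e=tri([(T,p),(S,q)]);P.append(X);print(X,np.round(e,1).tolist())
P=np.array(P)
for v in (P[0]-P[3],P[1]-P[2],P[1]-P[0],P[2]-P[3]): print('edge',v,np.linalg.norm(v),np.arctan2(v[1],v[0]))
y=np.array([.284,.959,0]);x=np.array([.959,-.284,0])
for yaw in(-.287,-.25):
  x=np.array([np.cos(yaw),np.sin(yaw),0]);c=np.array([.6775,.168,0])-.085*x
  print(c, 'eye pred',c+[0,0,.1]+.15*(np.sin(-1.05)*x+np.array([0,0,np.cos(1.05)])))
r=np.array([-.27,.963,0])
print(onz(T,(396.63,247.42),.055),onz(S,(238.87,219.6),.052))
E
```

```text
eye (array([0.4774084 , 0.22860776, 0.17443089]), [array([-0.10373595, -0.03994809]), array([-0.08517429,  0.01175214])])
[0.58171926 0.23130973 0.11231679] [[-0.3, -0.1], [-0.2, 0.0]]
[0.52259397 0.24642631 0.14928363] [[-0.7, -0.3], [-0.6, 0.1]]
[0.50606186 0.18982656 0.14644156] [[0.2, 0.1], [0.2, -0.0]]
[0.56627003 0.17296769 0.11733597] [[-0.4, -0.1], [-0.3, 0.0]]
edge [ 0.01544923  0.05834204 -0.00501918] 0.06056124432450841 1.3119333674685483
edge [0.01653211 0.05659976 0.00284207] 0.05903321268448409 1.2866139956119245
edge [-0.0591253   0.01511658  0.03696684] 0.07135025379650536 2.8912844439229546
edge [-0.06020817  0.01685886  0.02910559] 0.06896651805049066 2.8685751136105315
[0.59597672 0.19206148 0.        ] eye pred [0.47118521 0.22889351 0.17463566]
[0.59514244 0.18902934 0.        ] eye pred [0.46907387 0.22121993 0.17463566]
[ 0.46932298 -0.2506409   0.055     ] [ 0.4715383  -0.25030129  0.052     ]
```

Emit:
move_arm([
  [[0,0,91,30.7,36.7,-1,1],[0,0,91,30.7,36.7,-1,1],[0,0,91,30.7,36.7,-1,1],[0,0,91,30.7,36.7,-1,1],[0,0,91,30.7,36.7,-1,1],[0,0,91,30.7,36.7,-1,1],[0,0,91,30.7,36.7,-1,1],[0,0,91,30.7,36.7,-1,1],[0,0,91,30.7,36.7,-1,1],[0,0,91,30.7,36.7,-1,1],[0,0,91,30.7,36.7,-1,1],[0,0,91,30.7,36.7,-1,1]],
], squeeze=50)

```text
time: 1.6
ee_pos: [0.4698, -0.2621, 0.2194]
tool_rot: [-3.14, -0.0, 1.84]
force: [-0.0, -0.2, 0.2]
grip_width: 0.0943
```

```bash
python3 - <<'E'
from h import *
st=get_state();im=get_image('wrist');cv2.imwrite("pics/w1.png",im[:,:,::-1]);print(st)
np.save('w1.npy',np.r_[st['ee_pos'],st['tool_rot']])
W=cam('wrist',st)
m=mask(im,'red');c=max(cv2.findContours(m,0,2)[0],key=cv2.contourArea);print(cv2.minAreaRect(c),cv2.boundingRect(c))
for x in(-47,0,47,172):
    d=np.array([np.cos(1.844),np.sin(1.844)]);o=np.array([.467,-.253]);print(x,proj(W,np.r_[o+d*x/1000,.05]))
E
```

```text
{'time': 1.6, 'joint_positions': array([-7.19151082e-01, -6.38519249e-03,  1.85344398e+00, -1.31588071e-03,
        1.29580216e+00, -9.88319443e-01]), 'qd': array([-0.00160304, -0.00157359, -0.0014543 ,  0.00191127,  0.00119073,
       -0.00068812]), 'effort': array([ 1.23861744e-01, -3.06263959e+01, -3.08752549e+01,  2.75936024e-02,
        7.53163313e-02,  5.76620150e-03]), 'ee_pos': array([ 0.46983505, -0.26214003,  0.21942017]), 'tool_rot': array([-3.13983762e+00, -3.62937782e-04,  1.84032249e+00]), 'force': array([-0.00786437, -0.15155012,  0.21468529]), 'ft_torque': array([-0.08684338, -0.09655709,  0.01762229]), 'grip_width': 0.09429467264560487}
((317.0, 178.5), (93.0, 18.0), 90.0) (308, 132, 19, 94)
-47 [314.05693648 225.31485439]
0 [313.81999877 181.12866235]
47 [313.56461407 133.50231779]
172 [312.77746408 -13.29221299]
```

View pics/w1.png

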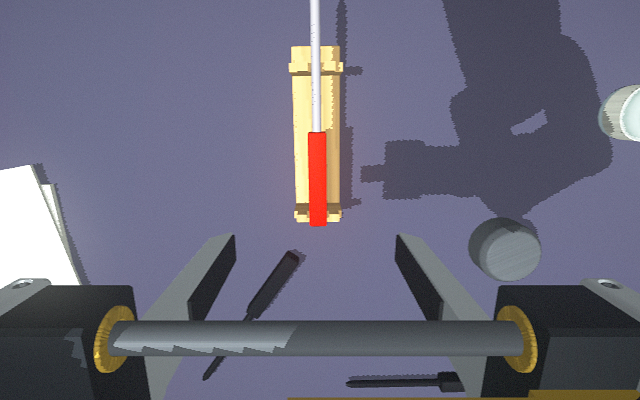

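The wrist view shows the red handle at columns 308–327, rows 132–226, straight along the image. It lies about 3 mm toward +x of my estimate, so I go down with +2 mm in x and grip.

Emit:
move_arm([
  [[0,0,0.2,0.2,0,-6,1],[0,0,0.2,0.2,0,-12,1],[0,0,0.2,0.2,0,-15,1],[0,0,0.2,0.2,0,-16.3,1],[0,0,0.2,0.2,0,-16.3,1],[0,0,0.2,0.2,0,-16.3,-1],[0,0,0.2,0.2,0,-16.3,-1],[0,0,0.2,0.2,0,-16.3,-1],[0,0,0.2,0.2,0,-16.3,-1],[0,0,0.2,0.2,0,-16.3,-1],[0,0,0.2,0.2,0,-16.3,-1],[0,0,0.2,0.2,0,-16.3,-1],[0,0,0.2,0.2,0,-16.3,-1]],
], squeeze=50)

```text
time: 3.28
ee_pos: [0.4718, -0.2621, 0.0564]
tool_rot: [-3.14, -0.0, 1.844]
force: [-3.0, 0.2, 0.1]
grip_width: 0.0175
```

Emit:
move_arm([
  [[0,0,0,0,0,2,-1],[0,0,0,0,0,5,-1],[0,0,0,0,0,9,-1],[0,0,0,0,0,12.4,-1],[0,0,-8,-1.4,5,12.4,-1],[0,0,-16,-2.8,10,12.4,-1],[0,0,-24,-4.2,15,12.4,-1],[0,0,-31.4,-5.7,20,12.4,-1],[0,0,-31.4,-5.7,24,12.4,-1],[0,0,-31.4,-5.7,26,12.4,-1],[0,0,-31.4,-5.7,26,12.4,-1],[0,0,-31.4,-5.7,26,12.4,-1]],
])

```text
time: 4.78
ee_pos: [0.4148, -0.0026, 0.1803]
tool_rot: [-3.14, -0.0, 1.296]
force: [0.4, -0.1, -1.4]
grip_width: 0.0174
```

```bash
python3 - <<'E'
from h import *
st=get_state();ims={n:get_image(n) for n in('wrist','top','scene')};print(st)
for n in ims: cv2.imwrite(f"pics/{n}2.png",ims[n][:,:,::-1])
r=lambda i,x,y,w,h:cv2.resize(i[y:y+h,x:x+w],(400,300),interpolation=cv2.INTER_CUBIC)
A=np.vstack([np.hstack([cv2.resize(ims['wrist'],(400,300)),r(ims['top'],200,200,120,90)]),np.hstack([r(ims['scene'],300,120,120,90),cv2.resize(ims['scene'],(400,300))])])
cv2.imwrite("pics/c2.png",A[:,:,::-1])
for n in('top','scene'):
    k,l,s,c=cv2.connectedComponentsWithStats(mask(ims[n],'yellow'));print(n,[(s[i].tolist(),c[i]) for i in range(1,k) if s[i,4]>8])
E
```

```text
{'time': 4.775, 'joint_positions': array([-2.81173335e-01, -2.89778803e-01,  2.17813727e+00,  7.43448038e-05,
        1.25527086e+00, -6.21241828e-03]), 'qd': array([-1.22603887e-02,  1.45655253e-03, -5.29638965e-03,  2.25834023e-04,
       -2.84708253e-05,  2.97956498e-03]), 'effort': array([ 5.42102046e-01, -1.92349738e+01, -3.10139823e+01,  1.51528115e-01,
        3.36518290e-02, -2.78286410e-03]), 'ee_pos': array([ 0.41478808, -0.00257997,  0.18026422]), 'tool_rot': array([-3.13955646e+00, -8.32787327e-05,  1.29581218e+00]), 'force': array([ 0.40528734, -0.07780648, -1.35820173]), 'ft_torque': array([-0.05954794, -0.0293354 ,  0.02372319]), 'grip_width': 0.017418489273234188}
top [([221, 238, 9, 14, 72], array([224.98611111, 244.73611111])), ([123, 361, 6, 6, 25], array([125.64, 363.24]))]
scene [([371, 156, 5, 11, 50], array([373.04, 161.1 ]))]
```

View pics/c2.png

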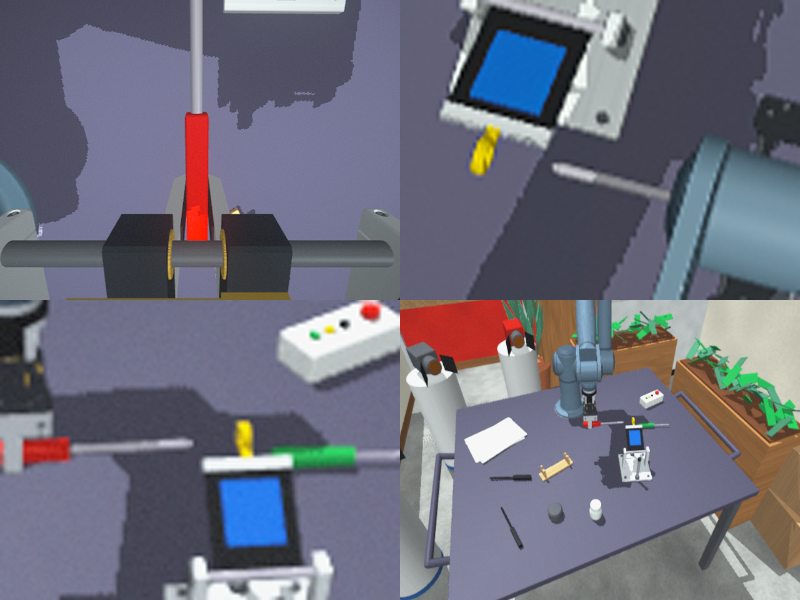

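```bash
python3 - <<'E'
from h import *
T=cam('top');S=cam('scene');st=get_state()
it=cv2.imread('pics/top2.png');isc=cv2.imread('pics/scene2.png')
for n,i,b in (('t',it,(212,232,48,36)),('s',isc,(348,148,40,30))):
    x,y,w,h=b; cv2.imwrite(f'pics/z{n}2.png',cv2.resize(i[y:y+h,x:x+w],(400,300),interpolation=cv2.INTER_CUBIC))
cv2.imwrite('pics/z2.png',np.hstack([cv2.imread('pics/zt2.png'),cv2.imread('pics/zs2.png')]))
a,b=(245.9,250.1),(279.5,259.1);c,d=(357.6,162.9),(321,165)
print('tip',tri([(T,a),(S,c)]),'eye',tri([(T,(224.99,244.74)),(S,(373.04,161.1))]))
n1=np.cross(ray(T,a)[1],ray(T,b)[1]);n2=np.cross(ray(S,c)[1],ray(S,d)[1]);v=np.cross(n1,n2);v/=np.linalg.norm(v);print('dir',v)
u=np.array([np.cos(1.2958),np.sin(1.2958),0]);g=st['ee_pos']-[0,0,.006]
print('nominal tip',g+.182*u)
e=g+.222*u
for k in(.165,.182,.2,.222,.25): print(k,proj(T,g+k*u),proj(S,g+k*u))
E
```

```text
tip (array([0.4637624 , 0.17579751, 0.17090343]), [array([-1.00280951, -0.37492318]), array([-0.82717316,  0.0904288 ])]) eye (array([0.47790145, 0.22906628, 0.17496059]), [array([-0.37217204, -0.14391116]), array([-0.3058447 ,  0.04193402])])
dir [0.27004113 0.96278092 0.01143149]
nominal tip [0.4643077  0.17228277 0.17434373]
0.165 [252.19259757 251.10785767] [351.04110652 162.72692049]
0.182 [246.03262796 249.44775493] [355.97351666 162.49425854]
0.2 [239.51374032 247.69092431] [361.18756112 162.24831188]
0.222 [231.55100235 245.54497814] [367.54843018 161.94826948]
0.25 [221.42422341 242.81582612] [375.62528587 161.56728392]
```

View pics/z2.png

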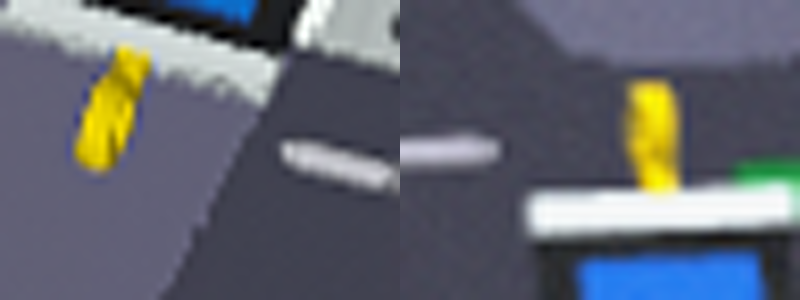

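```bash
python3 - <<'E'
from h import *
T=cam('top');S=cam('scene')
X,e=tri([(T,(225.4,246.5)),(S,(373.2,160.6))]);print(X,e)
t,_=tri([(T,(246.2,250.2)),(S,(348+99.5/10,148+15))]);print(t)
u=np.array([np.cos(1.2958),np.sin(1.2958),0]);d=X-t
print(d,'along',d@u,'lat',d@np.array([u[1],-u[0],0]),'dz',d[2])
C=np.array([.595,.19,.1])
for a in(-1.05,):
  x=np.array([np.cos(-.275),np.sin(-.275),0]);
  for L in(.125,.135,.15,.165):
    P=C+L*(np.sin(a)*x+np.array([0,0,np.cos(a)]));print(L,P,proj(T,P),proj(S,P))
E
```

```text
[0.4739515  0.22978874 0.1738194 ] [array([-0.99769895, -0.38801561]), array([-0.81943089,  0.10980745])]
[0.46387565 0.17601188 0.17037017]
[0.01007584 0.05377686 0.00344922] along 0.054492287849756536 lat -0.004905496989237842 dz 0.0034492203331605853
0.125 [0.49064625 0.21944326 0.16219638] [229.20742446 240.04033894] [371.49321819 166.83782789]
0.135 [0.48229795 0.22179873 0.16717209] [227.93445798 243.0620724 ] [371.17389414 164.13401607]
0.15 [0.4697755  0.22533192 0.17463566] [226.00094345 247.65179694] [370.69743684 160.09971027]
0.165 [0.45725306 0.22886511 0.18209922] [224.03796442 252.31146355] [370.22398853 156.09088243]
```

Emit:
move_arm([
  [[0,0,0,-0.6,0.2,0.3,-1],[0,0,0,-0.3,1.4,0.3,-1],[0,0,0,0.0,2.6,0.3,-1],[0,0,0,0.3,3.5,0.3,-1],[0,0,0,0.3,3.5,0.3,-1]],
])

```text
time: 5.55
ee_pos: [0.418, 0.0329, 0.1833]
tool_rot: [-3.139, -0.0, 1.297]
force: [0.0, 0.6, -1.1]
grip_width: 0.0174
```

```bash
cat > look.py <<'E'
from h import *
import sys
k=sys.argv[1]
st=get_state();it=get_image('top');isc=get_image('scene')
def z(i,x,y,w,h): return cv2.resize(i[y:y+h,x:x+w],(400,400*h//w),interpolation=cv2.INTER_CUBIC)
bt=eval(sys.argv[2]) if len(sys.argv)>2 else (205,225,48,48);bs=eval(sys.argv[3]) if len(sys.argv)>3 else (345,140,48,48)
cv2.imwrite(f'pics/t{k}.png',it[:,:,::-1]);cv2.imwrite(f'pics/s{k}.png',isc[:,:,::-1])
cv2.imwrite(f'pics/z{k}.png',np.hstack([z(it,*bt),z(isc,*bs)])[:,:,::-1])
print(st['time'],st['ee_pos'],st['tool_rot'],st['force'],st['grip_width'])
E
python3 look.py 3
```

```text
5.55 [0.41800649 0.0329423  0.18326396] [-3.13928558e+00 -1.42262602e-04  1.29650234e+00] [ 0.02133765  0.64055595 -1.05392349] 0.01741543504550842
```

View pics/z3.png

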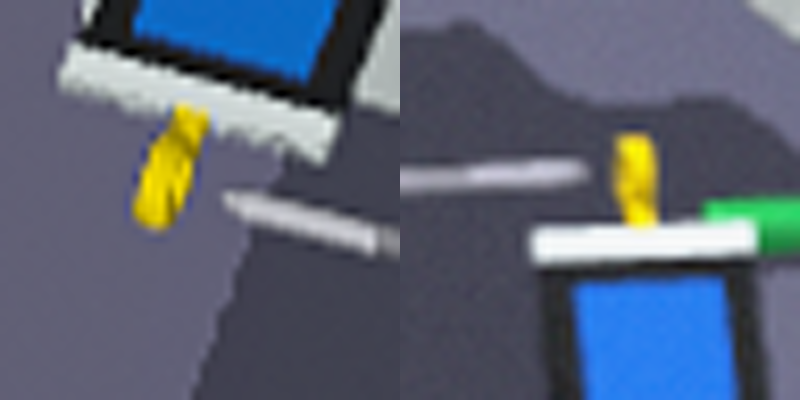

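Tip at top crop (228,200) lines up with the ring centre at about (172,187). In the scene crop the tip at row 170 matches the ring centre row of about 168. About 18 mm remain, so I insert.

Emit:
move_arm([
  [[0,0,0,0.2,0.7,0,-1],[0,0,0,0.4,1.4,0,-1],[0,0,0,0.6,2.1,0,-1],[0,0,0,0.8,2.8,0,-1],[0,0,0,0.8,2.8,0,-1]],
])

```text
time: 6.28
ee_pos: [0.4259, 0.0608, 0.1832]
tool_rot: [-3.139, -0.0, 1.296]
force: [-0.2, -0.4, -1.7]
grip_width: 0.0176
```

```bash
python3 look.py 4
```

```text
6.275 [0.42593717 0.06080803 0.1831971 ] [-3.13916045e+00 -1.29604969e-05  1.29636167e+00] [-0.20322651 -0.42685118 -1.66394046] 0.017637424057167336
```

View pics/z4.png

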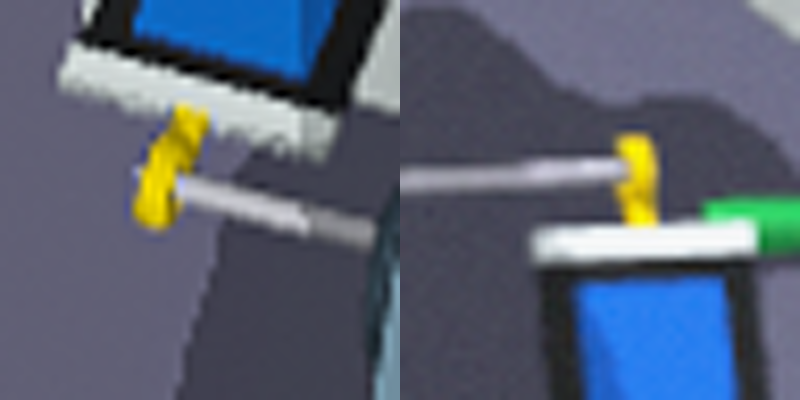

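Rod is through the ring: the tip just emerges at top (135,172), with no contact force. I continue 27 mm further.

Emit:
move_arm([
  [[0,0,0,0.2,0.7,0,-1],[0,0,0,0.4,1.4,0,-1],[0,0,0,0.6,2.1,0,-1],[0,0,0,0.75,2.7,0,-1],[0,0,0,0.75,2.7,0,-1],[0,0,0,0.75,2.7,0,-1]],
])

```text
time: 7.12
ee_pos: [0.4333, 0.0874, 0.1832]
tool_rot: [-3.139, 0.0, 1.296]
force: [0.3, -0.6, -1.2]
grip_width: 0.0172
```

```bash
python3 look.py 5
```

```text
7.125 [0.43332444 0.08740615 0.18316535] [-3.13911359e+00  1.87530157e-04  1.29578327e+00] [ 0.3062066  -0.61585688 -1.20507802] 0.01723355646392642
```

View pics/z5.png

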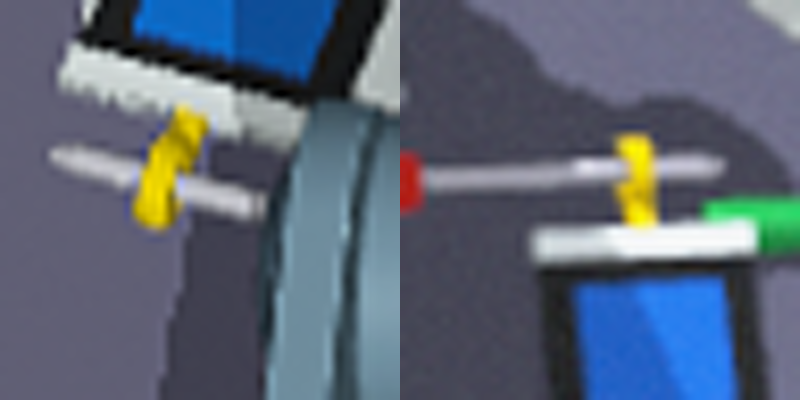

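Rod is about 35 mm past the ring centre in both views. Now I swing along the hinge arc (radius 150 mm) up to about -0.25 rad, then check.

Emit:
move_arm([
  [[0,0,0,0.39,-0.11,0.63,-1],[0,0,0,0.78,-0.22,1.26,-1],[0,0,0,1.22,-0.35,1.85,-1],[0,0,0,1.67,-0.47,2.44,-1],[0,0,0,2.18,-0.62,2.98,-1],[0,0,0,2.68,-0.76,3.51,-1],[0,0,0,3.23,-0.91,4.0,-1],[0,0,0,3.78,-1.07,4.48,-1],[0,0,0,4.37,-1.24,4.9,-1],[0,0,0,4.97,-1.41,5.32,-1],[0,0,0,5.6,-1.59,5.7,-1],[0,0,0,6.24,-1.77,6.04,-1],[0,0,0,6.9,-1.95,6.35,-1],[0,0,0,7.57,-2.14,6.63,-1],[0,0,0,8.26,-2.33,6.87,-1],[0,0,0,8.95,-2.53,7.07,-1],[0,0,0,8.95,-2.53,7.07,-1],[0,0,0,8.95,-2.53,7.07,-1]],
])

```text
time: 9.48
ee_pos: [0.5227, 0.0621, 0.2538]
tool_rot: [-3.139, 0.0, 1.296]
force: [-0.5, -1.2, -1.6]
grip_width: 0.0172
```

```bash
python3 look.py 6 "(190,170,100,100)" "(325,120,90,90)"
```

```text
9.475 [0.52270701 0.06205442 0.2537845 ] [-3.13886646e+00  1.04148296e-04  1.29554900e+00] [-0.50335719 -1.22129483 -1.5535717 ] 0.017187914528669346
```

View pics/z6.png

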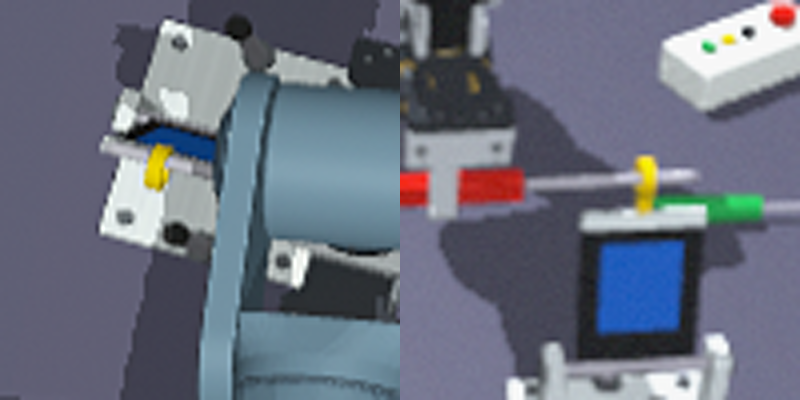

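Emit:
move_arm([
  [[0,0,0,0.35,-0.1,0.09,-1],[0,0,0,0.7,-0.2,0.17,-1],[0,0,0,1.06,-0.3,0.24,-1],[0,0,0,1.41,-0.4,0.3,-1],[0,0,0,1.75,-0.5,0.34,-1],[0,0,0,2.1,-0.6,0.38,-1],[0,0,0,2.4,-0.68,0.42,-1],[0,0,0,2.7,-0.76,0.44,-1],[0,0,0,3.0,-0.85,0.46,-1],[0,0,0,3.3,-0.93,0.47,-1],[0,0,0,3.57,-1.01,0.47,-1],[0,0,0,3.57,-1.01,0.47,-1],[0,0,0,3.57,-1.01,0.47,-1],[0,0,0,3.57,-1.01,0.47,-1]],
])

```text
time: 11.32
ee_pos: [0.5582, 0.052, 0.2585]
tool_rot: [-3.139, 0.0, 1.296]
force: [0.5, 0.6, -1.5]
grip_width: 0.0174
```

```bash
python3 look.py 7 "(190,160,80,80)" "(345,130,80,80)"
```

```text
11.325 [0.55823919 0.0519974  0.25847681] [-3.13889989e+00  1.57923506e-04  1.29556334e+00] [ 0.46350998  0.57892016 -1.4569039 ] 0.017414368890319304
```

View pics/z7.png

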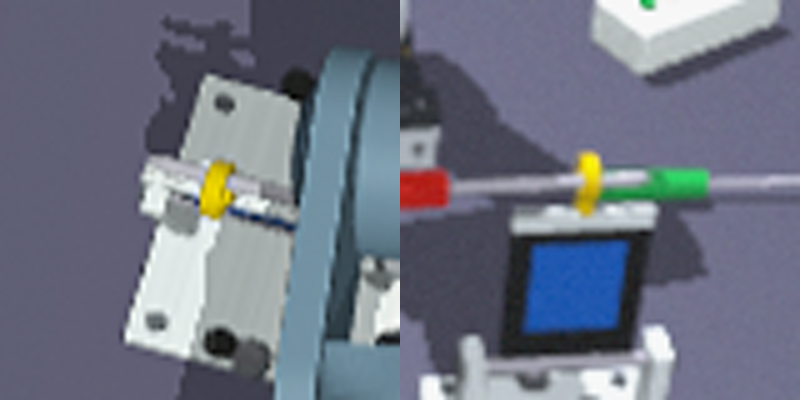

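```bash
python3 - <<'E'
from h import *
T=cam('top');S=cam('scene')
print('cams',-T[3].T@T[4],-S[3].T@S[4])
fl=onz(T,(190+206/5,160+72/5),.012);fr=onz(T,(280.5,188.8),.012);nl=onz(T,(190+125/5,160+341/5),.012)
print(fl,fr,nl,np.linalg.norm(fl-fr),np.linalg.norm(fl-nl),'yaw',np.arctan2(*(fl-nl)[[1,0]]),np.arctan2(*(fl-fr)[[1,0]])-np.pi/2)
c=(fr+nl)/2;print('c',c)
x=np.array([np.cos(-.275),np.sin(-.275),0]);y=np.array([-x[1],x[0],0])
a=cv2.imread('pics/t7.png')[:,:,::-1].copy();b=cv2.imread('pics/s7.png')[:,:,::-1].copy()
k,l,s,ct=cv2.connectedComponentsWithStats(mask(a,'yellow'));j=1+np.argmax([s[i,4]*(s[i,1]<300) for i in range(1,k)]);print(s[j],ct[j])
k2,l2,s2,ct2=cv2.connectedComponentsWithStats(mask(b,'yellow'));print(s2[1:],ct2[1:])
e=onz(T,ct[j],.25);print('eye@.25',e,'offset x,y',(e-c)@x,(e-c)@y)
m=mask(b,'blue');cs=max([q for q in cv2.findContours(m,0,2)[0] if cv2.boundingRect(q)[0]>300],key=cv2.contourArea);print(cv2.approxPolyDP(cs,4,True)[:,0].tolist())
for C in (c,np.array([.596,.192,0])):
  for ang in(-.1,0,.1):
    n=np.sin(ang)*x+np.array([0,0,np.cos(ang)]);H=np.r_[C[:2],.1]
    print(ang,'T',np.round([proj(T,H+L*n) for L in(.125,.135,.15,.165)],1).tolist(),'S',np.round([proj(S,H+L*n) for L in(0,.125,.135,.15,.165)],1).tolist())
E
```

```text
cams [ 0.41062592 -0.0102829   1.41521566] [ 1.4647055  -0.34969576  1.02715976]
[0.70180808 0.24402118 0.012     ] [0.6551697  0.09263052 0.012     ] [0.53653676 0.29030109 0.012     ] 0.1584117163217771 0.1716287880509405 yaw -0.2730308097673038 -0.2988406688976133
c [0.59585323 0.1914658  0.012     ]
[230 192   7  12  57] [232.70175439 197.61403509]
[[274  48   1   1   1]
 [491  83   1   1   1]
 [398 128   2   2   4]
 [325 140   2   2   2]
 [343 143   1   3   3]
 [380 161   5  12  45]] [[274.          48.        ]
 [491.          83.        ]
 [398.5        128.5       ]
 [325.5        140.5       ]
 [343.         144.        ]
 [382.26666667 166.26666667]]
eye@.25 [0.59235165 0.19619591 0.25      ] offset x,y -0.004654448790354656 0.0036015281930137956
[[371, 179], [370, 196], [388, 194], [390, 178]]
-0.1 T [[234.9, 202.4], [234.1, 202.2], [233.0, 201.9], [231.7, 201.6]] S [[376.1, 201.7], [379.4, 170.0], [379.7, 167.3], [380.1, 163.2], [380.6, 159.1]]
0 T [[236.2, 197.7], [235.6, 197.1], [234.6, 196.2], [233.6, 195.3]] S [[376.1, 201.7], [380.2, 172.3], [380.6, 169.8], [381.1, 166.0], [381.7, 162.1]]
0.1 T [[237.7, 193.2], [237.1, 192.2], [236.3, 190.7], [235.5, 189.1]] S [[376.1, 201.7], [381.0, 175.0], [381.4, 172.7], [382.1, 169.2], [382.7, 165.6]]
-0.1 T [[234.7, 202.3], [233.9, 202.1], [232.7, 201.9], [231.5, 201.6]] S [[376.3, 201.7], [379.6, 170.0], [379.9, 167.3], [380.3, 163.2], [380.7, 159.1]]
0 T [[236.0, 197.7], [235.4, 197.1], [234.4, 196.2], [233.4, 195.2]] S [[376.3, 201.7], [380.4, 172.3], [380.8, 169.8], [381.3, 166.0], [381.8, 162.1]]
0.1 T [[237.5, 193.1], [236.9, 192.1], [236.1, 190.6], [235.3, 189.0]] S [[376.3, 201.7], [381.2, 175.0], [381.6, 172.7], [382.2, 169.2], [382.9, 165.6]]
```

Flap angle comes out at about -0.03 rad: the eye is 4.7 mm to the near side of the hinge line, and the scene view agrees. I'll hold for half a second and recheck that it is still.

Emit:
move_arm([
  [[0,0,0,0,0,0,-1],[0,0,0,0,0,0,-1],[0,0,0,0,0,0,-1],[0,0,0,0,0,0,-1],[0,0,0,0,0,0,-1],[0,0,0,0,0,0,-1]],
])

```text
time: 12.18
ee_pos: [0.5583, 0.052, 0.2585]
tool_rot: [-3.139, 0.0, 1.296]
force: [-0.0, 0.7, -1.6]
grip_width: 0.0178
```

```bash
python3 look.py 8 "(190,160,80,80)" "(345,130,80,80)"; python3 - <<'E'
from h import *
T=cam('top')
for k in'78':
  a=cv2.imread(f'pics/t{k}.png')[:,:,::-1].copy();b=cv2.imread(f'pics/s{k}.png')[:,:,::-1].copy()
  for i,ok in((a,lambda s:190<s[0]<260 and s[1]<230),(b,lambda s:360<s[0]<395)):
    n,l,s,c=cv2.connectedComponentsWithStats(mask(i,'yellow'));print(k,[c[j] for j in range(1,n) if ok(s[j]) and s[j,4]>8])
d=[cv2.absdiff(cv2.imread('pics/t0.png') if 0 else cv2.imread('pics/top0.png'),cv2.imread('pics/t8.png')).max(2)]
for n,(x,y,w,h) in dict(jar=(330,133,28,30),driver=(125,270,72,34),lens=(385,155,32,32)).items(): print(n,(d[0][y:y+h,x:x+w]>60).sum())
E
```

```text
12.175 [0.55825899 0.05199855 0.258481  ] [-3.13891003e+00  1.43021071e-04  1.29560183e+00] [-0.01673452  0.66651938 -1.59166191] 0.01779902983452555
7 [array([232.70175439, 197.61403509])]
7 [array([382.26666667, 166.26666667])]
8 [array([232.71428571, 197.51785714])]
8 [array([382.2173913 , 166.30434783])]
jar 0
driver 63
lens 0
```

View pics/s8.png

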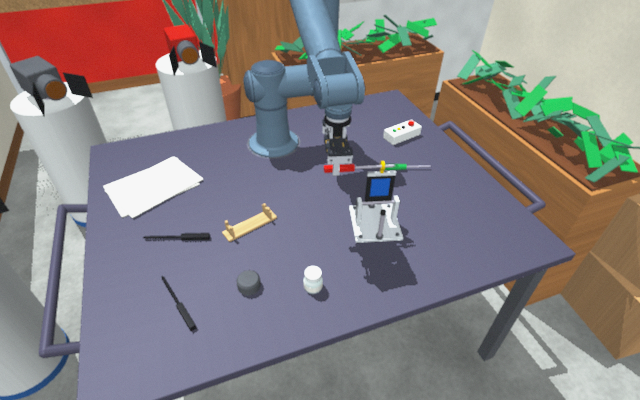

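The flap stands upright and still, with the eye at scene (382,166) and the rod through it. Jar and lens are unchanged. The changed pixels at the driver should be the arm's shadow: nothing came near it, and in the scene view it still sits around (405,167). I hand the job in.

```bash
python3 -c "
from bench import *
print(finish_job()); s=get_state(); print(s['time'],s['grip_width'],s['ee_pos'])"
```

```text
the job is handed in; nothing more can be done
None
the job is handed in; nothing more can be done
```

I took the red-handled rod from its rest, put it through the yellow eye to about 35 mm past the centre, and swung the flap up along its hinge arc. I handed the job in at about 12.2 s, with the rod still gripped at a commanded 50 N and its axis about 252 mm up. No verdict was reported.

- **Flap angle:** my last checks put it at about -0.03 rad, leaning slightly to the near side against the rod. That is an estimate from the cameras, good to roughly 0.02–0.03 rad.
- **Stillness:** the eye moved no more than 0.1 pixel in either view over the last 0.85 s. The force readings stayed under 2 N.
- **Bystanders:** the jar and lens were unchanged in the top view. The screwdriver's area showed 63 changed pixels, which I put down to the arm's shadow. Nothing came near it, and it looked to be in the same place in the scene view.

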